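Close the draft shield and tare the balance touch-free

ROBOT

A 6-joint arm with a two-finger parallel gripper is mounted at the origin on the work surface. World frame = base frame: x ahead of the robot, y to its left, z up, the work surface at z = 0. Lengths are in m, angles in rad, forces in N, time in s.
With the tool pointing down it reaches from about 0.25 to 0.775 m from the base axis. Payload 4 kg.
Tool frame: the origin (TCP) lies at the very end of the fingers, on their centre line; the grasp point (between the pads) lies 19 mm behind it; z points along the fingers, y is the direction in which the jaws open and shut (so a half turn about z gives the same grasp; the last joint's range is limited). The gripper opens to 94 mm and grips with 3 to 60 N. Pads are 16 mm wide; open, the fingers measure 119 mm over their backs; the gripper's body (75 mm by 177 mm) begins 78 mm behind the grasp point.
Start: joints at [1.178, 0.087, 1.371, -0, 1.684, -0.103], TCP at [0.157, 0.527, 0.206] pointing down, gripper open.
Joint ranges: [-3.1, 3.1], [-0.76, 2.03], [0.27, 2.55], [-1.08, 4.22], [0.17, 2.65], [-2.57, 2.57]. Speed limits (rad/s): [2.79, 2.79, 3.14, 3.14, 3.14, 3.14].

INTERFACE

Orientations are given as [roll, pitch, yaw] about the fixed x, y, z axes, in that order (R = Rz(yaw) Ry(pitch) Rx(roll)).
In Python, from bench import robot, cams, models gives the robot as it stands.
- The arm moves only by the tool step_arm, never from a script. Its argument "series" is a list of rows, each a list of 5 numbers: the gripper command: -1 is shut, 1 is fully open, values between are in proportion, then the shift along the tool's x, y, z in mm, then the turn about the tool's z in degrees. A call has 1 to 20 rows; each row is the pose to reach, as a shift and turn from the pose commanded when the call began, along the tool's axes at that moment; what a row does not reach only later rows make up. A row lasts 1/8 s, in which the tool goes at most 62.5 mm and 10.7 degrees, less where a joint would pass 70% of its speed; a pose out of reach is approached as far as the arm can. A call with a gripper value outside its range is refused whole. The fingers move at their own pace and stop on an object; the grip force is fixed at half the most. Time passes only in rows, so rows that repeat a pose let the fingers close. It gives the time, the measured TCP pose, the force and the opening at its end, in the units of the state.
- robot.get_obs(): the state, without advancing time (a new reading comes with each control period).
- cams.snapshot(name): name is "scene" or "top" or "wrist"; returns a dict with "pixels" (384x512x3 uint8, red, green, blue), "fov_y" (degrees; the focal length in pixels is half the picture's height over the tangent of half this angle, whatever the lens; pixels are square), "cx", "cy" (the principal point, pixels), "R" (3x3) and "t" (3): a world point X has camera coordinates R X + t. Camera axes: x right, y down, z forward; pixel columns grow to the right and rows downward; lengths in m; the calibration is good to about 2 mm. A picture is of the moment at which its call begins. There is no depth.
- robot.close_job(): hands the job in, once; it reports no verdict.
Trained networks look in a picture, given as the dict that the camera call returned (one of the last four; its "shot" number tells which), for a name from the list of things; names that differ only in an ending like _2 or _b are one class to them, and where a whole thing is asked for, a point or a joint stands for the part that bears it (a point fixed in the world has none). Each returns a list of dicts, best first, with "p" (0 to 1); they miss things now and then, are a little off and sometimes report something else, mostly with a low value. They report only what shows in the picture. A call takes as long as a camera call.
- models.find_in(picture, label): "position" ([x, y, z] in m, in world coordinates, good to about 4 mm: the middle of the surface that is visible of it).
- models.pinpoint(picture, label): "position" ([x, y, z] in m, in world coordinates, good to about 4 mm: a listed point, or the origin of a listed thing).
The state is a dict: "time": time; "joint_positions": joint angles; "qvel": joint speeds; "joint_torque": joint torques, N m; "tool_pos": TCP position; "ee_rot": TCP orientation; "wrist_force": force on the tool from outside, world axes, zero at the start; "wrist_torque": the same for the moment, N m; "width": finger opening in m.
Only numpy, scipy, OpenCV 4.12 (cv2) and the standard library are available. Lean on these libraries where they do the work, as an engineer would, in place of code of your own. Each camera call takes 0.05 s, during which the arm holds its last target. There are 200 camera calls.

TASK

An empty crucible stands on the pan of the balance with the glass draft shield. Using the fingertips in its finger pull, gently slide the shield's glass top fully shut, then tare that balance with its touch-free sensor: point down at the left-hand sensor eye of its front panel (left as seen by the operator facing the front) from two to three centimetres above, hold still there for two seconds without touching the balance, and then take the hand at least 15 cm away from the eye. Touch, shift or lift nothing else, never touch the front panel, and keep the hand off the other sensor eyes of both balances.

Things in the scene. Friction and masses are not known exactly. Their poses are not given: they have to be found in the camera images.
- shield_balance: White balance with the glass draft shield, 278 mm deep, 200 mm wide, fixed. Origin: centre of its underside, on the bench. x axis from its front (operator's and robot's side) to its back, y to the operator's left, z up. Shield: x -31 to 131 mm, y -83 to 83 mm, top at 161 mm (edge strips 163). Sloping front panel: x -140 to -35 mm, surface 40 mm high at the front, 62 mm at the rear.
- shield_top (a joint): Sliding glass top of the shield. Value: how far it is open, in m: 0 fully shut, 0.085 wide open (stops at both ends). It opens along the balance's +x (to its back) and is shut by pushing along -x, to the front. It slides stiffly (about 1.5 N plus 4 N per m/s, no spring), stays where it is left and cannot be lifted off.
- finger_pull (a point): Centre of the mouth of the finger pull, a grey plastic cup let into the glass top: inside 44 mm along the balance's x, 90 mm along y, 16 mm deep below this point, walls 3 mm thick, rim 1 mm above this point. Moves with the top; axes as the balance. Top shut: it lies at x 5, y 0, z 161 mm of the balance. Two shut fingers fit in; push its front wall from inside.
- front_panel: Front panel of the shield balance (white rim, grey foil, display, four keys, two sensor eyes). Origin and axes are those of the balance.
- left_eye (a point): The tare sensor eye of the shield balance: round dark window 19 mm across in a white ring, at the operator's left (+y) end of its front panel, 72 mm from the panel's mid-line, beside the display. The point is the middle of the window's surface; axes as the balance (z up).
- right_eye (a point): The other sensor eye of the shield balance, alike, at the right (-y) end of the panel. Not to be set off.
- open_balance: The second balance, same housing and front panel but no shield and a large square steel pan, 165 by 175 mm, top at 83 mm. Origin and axes as for the first. Leave alone.
- open_left_eye (a point): Left sensor eye of the open balance. Not to be set off.
- open_right_eye (a point): Right sensor eye of the open balance. Not to be set off.
- crucible_mid (a point): White porcelain crucible, 42 mm across the rim, 34 mm high, on the pan inside the shield; half-way up. Leave alone.
- dish_mid (a point): Small aluminium dish, 70 mm across, 18 mm high, on the pan of the open balance; half-way up. Leave alone.
- wash_bottle_mid (a point): White wash bottle, 70 mm across, 165 mm high and 200 mm with its bent spout, between the balances at the back; 80 mm up. Leave alone.
- sample_ring_mid (a point): Grey-beige ceramic ring, 42 mm across, 18 mm high, between the balances; half-way up. Leave alone.
- sample_spool_mid (a point): Grey-beige ceramic spool, 34 mm across, 34 mm high, between the balances; half-way up. Leave alone.
- marker_mid (a point): White marker pen with black cap, 130 mm long, 15 mm thick, lying between the balances at the front. Leave alone.
- spatula_mid (a point): Flat steel spatula, 150 mm long, 4 mm thick, lying outside the right-hand balance. Leave alone.
- jar_mid (a point): Amber jar with black lid, 56 mm across, 75 mm high, outside the left-hand balance; half-way up. Leave alone.

How it is judged:
By the outcome, as a careful person would: the job done as asked, in the order asked, and still so for the second after the job is handed in, with the robot touching nothing.
It also fails if it takes over 51 s, if anything falls off the work surface, if the arm or the gripper's body presses on something with over 40 N, if the wrist force passes 120 N, or if a joint passes its speed limit or range.

## Working session

There is one attempt and no reset: what is moved stays moved. The work goes in short steps, Python scripts to look and compute and a tool call to move; the robot and the scene stay as the last step left them, time stands still between calls to the robot, and variables do not carry over. Pictures are saved under pics/ and viewed, about 8 in all and at most 12, crops included, and the job is handed in when it is done.

Besides the shell and the picture viewer there is one more tool, called as name(argument=value, ...) on one line, values as JSON. step_arm: Moves the arm, as the interface text tells. Its arguments: {"type":"object","properties":{"series":{"type":"array","items":{"type":"array","items":{"type":"number"}}}},"required":["series"]}

```bash
mkdir -p pics
cat > h.py <<'E'
import numpy as np, cv2
from bench import robot, cams, models
def snap(n,f):
    s=cams.snapshot(n); cv2.imwrite('pics/'+f,s['pixels'][:,:,::-1]); return s
def pp(s,labels):
    for l in labels:
        print(l,[(np.round(d['position'],3).tolist(),round(d['p'],2)) for d in models.pinpoint(s,l)[:3]])
E
python3 - <<'E'
from h import *
o=robot.get_obs(); print(o['tool_pos'],o['ee_rot'],o['time'],o['width'])
ims=[]
for n in ['scene','top','wrist']:
    s=snap(n,n+'0.png'); ims.append(s['pixels']); print(n,np.round(s['R'],3).tolist(),np.round(s['t'],3),s['fov_y'])
    pp(s,['shield_balance','finger_pull','left_eye','right_eye','open_left_eye','open_right_eye','open_balance','crucible_mid','wash_bottle_mid'])
E
```

```text
[0.15695674 0.52657282 0.20433187] [-3.13946795e+00 -2.38020893e-04  2.85180581e+00] 0.0 0.09401932623966597
scene [[0.149, 0.989, -0.011], [0.82, -0.129, -0.558], [-0.553, 0.074, -0.83]] [-0.113 -0.42   1.922] 43.38232338768386
shield_balance [([0.58, -0.196, 0.093], 0.37)]
finger_pull [([0.632, 0.213, 0.161], 0.56), ([0.414, 0.023, 0.01], 0.31)]
left_eye []
right_eye [([0.497, 0.133, 0.05], 0.89)]
open_left_eye [([0.45, -0.162, 0.053], 0.82)]
open_right_eye [([0.465, -0.306, 0.05], 0.94), ([0.756, 0.006, 0.076], 0.46)]
open_balance [([0.546, -0.229, -0.001], 0.9), ([0.499, -0.452, 0.0], 0.57)]
crucible_mid [([0.663, 0.0, 0.014], 0.59)]
wash_bottle_mid [([0.756, 0.004, 0.08], 0.55)]
top [[0.042, -0.999, -0.004], [-0.976, -0.04, -0.215], [0.215, 0.013, -0.977]] [0.01  0.616 1.35 ] 42.07160048335781
shield_balance [([0.573, 0.209, -0.003], 0.9)]
finger_pull [([0.63, 0.219, 0.161], 0.89)]
left_eye [([0.482, 0.281, 0.055], 0.96)]
right_eye [([0.5, 0.134, 0.057], 0.58)]
open_left_eye [([0.452, -0.165, 0.054], 0.85)]
open_right_eye [([0.464, -0.309, 0.055], 0.62)]
open_balance [([0.546, -0.222, 0.001], 0.69)]
crucible_mid []
wash_bottle_mid [([0.754, 0.007, 0.082], 0.92)]
wrist [[0.284, 0.959, -0.001], [0.921, -0.273, 0.278], [0.266, -0.08, -0.961]] [-0.55  -0.03   0.393] 63.604760306331755
shield_balance []
finger_pull []
left_eye []
right_eye []
open_left_eye []
open_right_eye []
open_balance []
crucible_mid []
wash_bottle_mid []
```

View pics/top0.png

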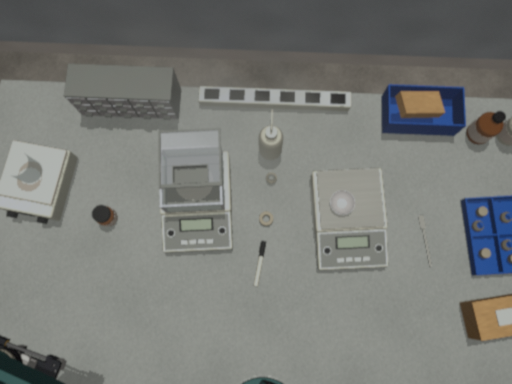

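View pics/scene0.png

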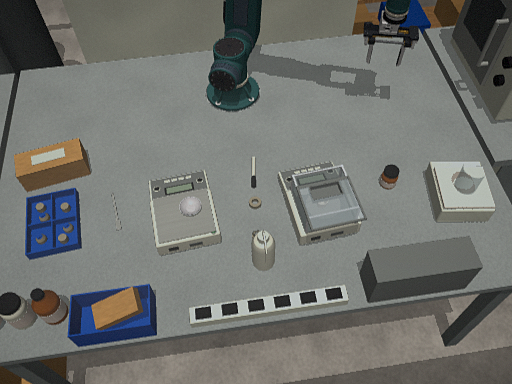

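The top picture shows the shield balance at about (195,195), with its finger pull at (190,175) and its eyes at (171,233) and (222,231). In the scene picture the glass top overhangs to the back, so it is open. Next I move the shut gripper above the balance, aligned with it, to measure with the wrist camera.

step_arm(series=[[-1,-15,-6,-20,-2],[-1,-50,-20,-45,-6],[-1,-100,-40,-70,-10],[-1,-150,-60,-90,-14],[-1,-205,-80,-100,-17],[-1,-260,-102,-100,-20],[-1,-315,-124,-100,-23],[-1,-370,-146,-100,-23],[-1,-420,-166,-100,-23],[-1,-455,-180,-100,-23],[-1,-477,-188,-100,-23],[-1,-477,-188,-100,-23],[-1,-477,-188,-100,-23]])

```text
time: 3.12
tool_pos: [0.5598, 0.2116, 0.3058]
ee_rot: [3.141, -0.0, -3.029]
wrist_force: [-0.1, 0.3, 0.3]
width: 0.0007
```

Run:
```python
from h import *
o=robot.get_obs(); print(o['tool_pos'],o['ee_rot'],o['time'],o['width'],o['wrist_force'])
s=snap('wrist','w1.png'); print(repr(s['R']),s['t'],s['fov_y'],s['cx'],s['cy'])
L=['shield_balance','finger_pull','left_eye','right_eye','crucible_mid']
pp(s,L); pp(cams.snapshot('top'),L)
cv2.imwrite('pics/w1b.png',cv2.resize(cv2.imread('pics/w1.png'),(800,600),interpolation=cv2.INTER_CUBIC))
```

```text
[0.55975919 0.21164357 0.30582395] [ 3.14084492e+00 -6.31375308e-05 -3.02856812e+00] 3.125 0.0007261559513175267 [-0.11162733  0.31485639  0.34326966]
array([[-1.14232527e-01,  9.93454040e-01, -2.69767792e-05],
       [ 9.54442729e-01,  1.09754338e-01,  2.77476236e-01],
       [ 2.75662849e-01,  3.16710639e-02, -9.60732500e-01]]) [-0.14641236 -0.61392657  0.32848014] 63.604760306331755 258.17961961086905 195.7471008193089
shield_balance [([0.576, 0.216, 0.001], 0.81), ([0.412, 0.025, 0.006], 0.34)]
finger_pull []
left_eye [([0.481, 0.278, 0.052], 0.86)]
right_eye [([0.495, 0.135, 0.056], 0.59)]
crucible_mid [([0.627, 0.214, 0.097], 0.41)]
shield_balance [([0.576, 0.21, -0.004], 0.61)]
finger_pull [([0.459, -0.306, 0.055], 0.2)]
left_eye [([0.482, 0.279, 0.058], 0.73)]
right_eye [([0.498, 0.133, 0.057], 0.81)]
crucible_mid [([0.529, 0.476, 0.035], 0.45), ([0.5, 0.133, 0.059], 0.21)]
```

View pics/w1b.png

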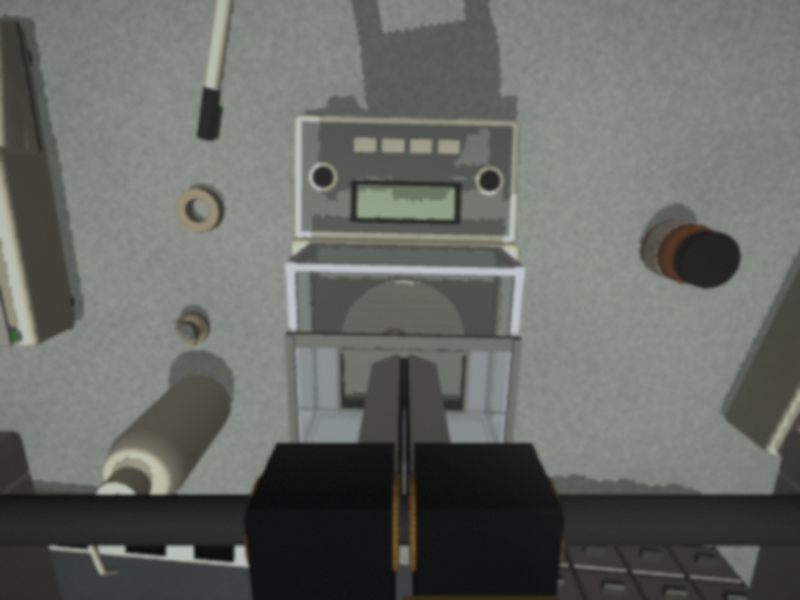

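The wrist view (enlarged 1.5625 times) shows the balance with its front upwards. The right eye is at (322,177) and the left eye at (489,180). The cup spans about x 341–466, y 350–405, and the glass's front edge is at y≈335 against the shield front at y≈265. Now I triangulate.

```bash
cat >> h.py <<'E'
def ray(s,u,v):
    f=s['pixels'].shape[0]/2/np.tan(np.radians(s['fov_y']/2))
    R=np.array(s['R']);d=R.T@np.array([(u-s['cx'])/f,(v-s['cy'])/f,1]);return -R.T@np.array(s['t']),d/np.linalg.norm(d)
def onz(s,u,v,z):
    c,d=ray(s,u,v);return c+d*(z-c[2])/d[2]
def tri(rs):
    A=sum(np.eye(3)-np.outer(d,d) for c,d in rs);b=sum((np.eye(3)-np.outer(d,d))@c for c,d in rs);return np.linalg.solve(A,b)
def dark(s,u,v,r):
    g=cv2.cvtColor(s['pixels'],cv2.COLOR_RGB2GRAY).astype(float);u0,v0=int(round(u)),int(round(v))
    p=g[v0-r:v0+r+1,u0-r:u0+r+1];w=np.clip(p.min()+35-p,0,None);y,x=np.mgrid[v0-r:v0+r+1,u0-r:u0+r+1]
    return (w*x).sum()/w.sum(),(w*y).sum()/w.sum()
E
python3 - <<'E'
from h import *
s=cams.snapshot('wrist'); t=cams.snapshot('top'); k=1/1.5625
for n,a,b in [('L',(489*k,180*k),(171,233)),('R',(322*k,177*k),(222,231))]:
    p=dark(s,*a,6);q=dark(t,*b,4);print(n,np.round(p,1),np.round(q,1),'wrist z.053',onz(s,*p,.053),'top',onz(t,*q,.053),'tri',tri([ray(s,*p),ray(t,*q)]))
for n,u,v in [('cup front L',466,350),('cup front R',341,350),('cup back L',466,405),('cup back R',341,405),('glass front L',520,337),('glass front R',287,335),('shield front L',522,267),('shield front R',288,265)]:
    print(n,onz(s,u*k,v*k,.161))
# top camera crop (x6), and wrist crop of cup
c=t['pixels'][120:260,145:245,::-1]; c=cv2.resize(c,None,fx=4.2,fy=4.2,interpolation=cv2.INTER_CUBIC)
w=s['pixels'][150:290,175:345,::-1]; w=cv2.resize(w,None,fx=2.2,fy=4.2,interpolation=cv2.INTER_CUBIC)
cv2.imwrite('pics/c1.png',np.hstack([c,w])[:, :800])
E
```

```text
L [313.8 114.6] [169.7 229.4] wrist z.053 [0.48161114 0.27730096 0.053     ] top [0.49145181 0.28100312 0.053     ] tri [0.48105166 0.26432232 0.13446001]
R [207.2 112.3] [221.6 230.2] wrist z.053 [0.49490174 0.13390483 0.053     ] top [0.4950031  0.13466348 0.053     ] tri [0.49471316 0.13438837 0.0558621 ]
cup front L [0.60027006 0.2603454  0.161     ]
cup front R [0.61041467 0.17125871 0.161     ]
cup back L [0.64345901 0.26682915 0.161     ]
cup back R [0.65396624 0.17463321 0.161     ]
glass front L [0.58613826 0.29704719 0.161     ]
glass front R [0.60338511 0.13223267 0.161     ]
shield front L [0.53602428 0.28931702 0.161     ]
shield front R [0.55268597 0.13055852 0.161     ]
```

View pics/c1.png

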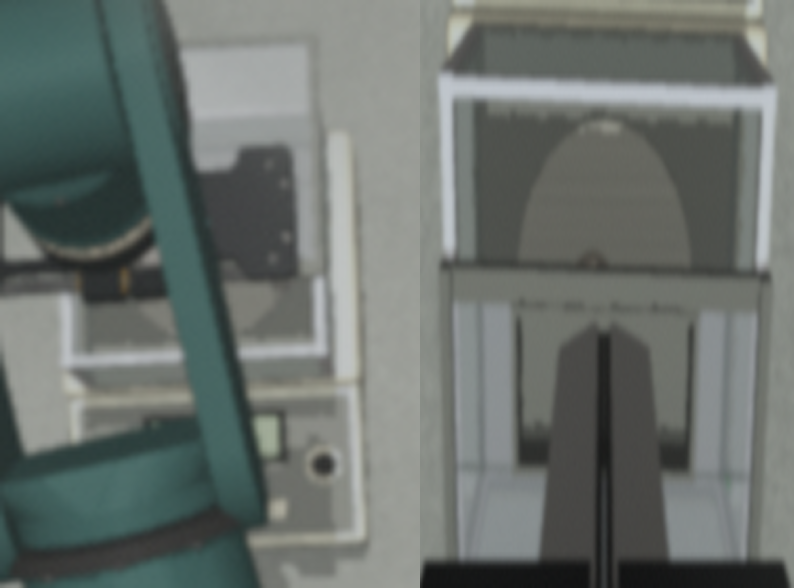

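The balance origin comes out at about (0.575,0.213) with yaw about 6°. The cup centre is at about (0.627,0.218), so the top is about 47–50 mm open, and the left eye is at (0.4815,0.278,0.053). I move to hover above the cup and look again.

step_arm(series=[[-1,-20,0,10,0],[-1,-45,-1,35,0],[-1,-62,-1,65,0],[-1,-67,-1,95,0.4],[-1,-67,-1,118,0.4],[-1,-67,-1,130,0.4],[-1,-67,-1,130,0.4],[-1,-67,-1,130,0.4]])

```text
time: 4.82
tool_pos: [0.6279, 0.2172, 0.1771]
ee_rot: [3.141, 0.003, -3.037]
wrist_force: [-1.2, -0.4, 0.3]
width: 0.0009
```

Run:
```python
from h import *
o=robot.get_obs(); print(o['tool_pos'],o['ee_rot'],o['time'],o['wrist_force'])
s=snap('wrist','w2.png');t=cams.snapshot('scene')
pp(s,['finger_pull','left_eye']);pp(t,['finger_pull'])
a=s['pixels'][120:384,130:390,::-1]; b=t['pixels'][140:260,260:390,::-1]
cv2.imwrite('pics/c2.png',np.hstack([cv2.resize(a,(400,400)),cv2.resize(b,(400,400),interpolation=cv2.INTER_CUBIC)]))
```

```text
[0.62786418 0.21723825 0.17712753] [ 3.14115242e+00  2.57488080e-03 -3.03697416e+00] 4.825 [-1.18921692 -0.37074684  0.25514331]
finger_pull [([0.627, 0.215, 0.166], 0.75)]
left_eye [([0.484, 0.275, 0.053], 0.79)]
finger_pull [([0.627, 0.213, 0.159], 0.79)]
```

View pics/c2.png

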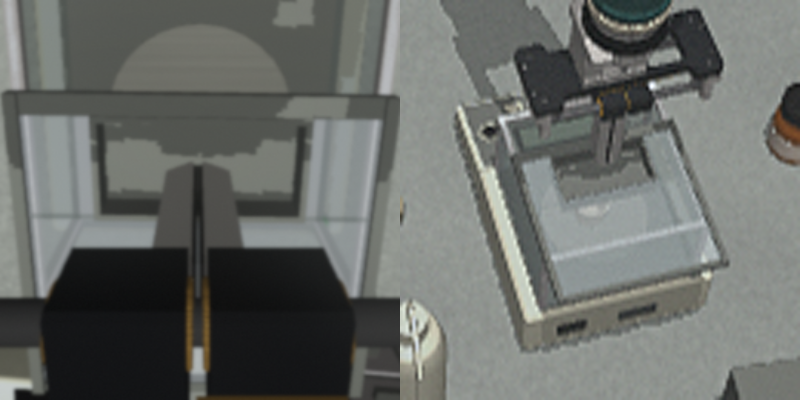

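The fingertips sit at (197,165), in the middle of the cup (x 103–300, y 120–212 in the left crop). The network also puts the cup at (0.627,0.215). I insert 11 mm deep and go forward to the front wall.

step_arm(series=[[-1,0,0,6,0],[-1,0,0,13,0],[-1,0,0,20,0],[-1,0,0,25,0],[-1,0,0,27,0],[-1,0,0,27,0],[-1,4,0,27,0],[-1,8,0,27,0],[-1,10,0,27,0],[-1,10,0,27,0]])

```text
time: 6.32
tool_pos: [0.6172, 0.216, 0.1488]
ee_rot: [3.141, 0.0, -3.037]
wrist_force: [0.6, 0.1, 0.1]
width: 0.0006
```

step_arm(series=[[-1,2,0,0,0],[-1,4,0,0,0],[-1,7,0,0,0],[-1,10,0,0,0],[-1,13,0,0,0],[-1,16,0,0,0],[-1,19,0,0,0],[-1,22,0,0,0],[-1,25,0,0,0],[-1,28,0,0,0],[-1,31,0,0,0],[-1,34,0,0,0],[-1,37,0,0,0],[-1,40,0,0,0],[-1,42,0,0,0],[-1,44,0,0,0],[-1,44,0,0,0]])

```text
time: 8.45
tool_pos: [0.5732, 0.2112, 0.1484]
ee_rot: [-3.141, -0.001, -3.037]
wrist_force: [1.3, 0.5, 0.6]
width: 0.0006
```

Run:
```python
from h import *
s=snap('wrist','w3.png');t=cams.snapshot('scene')
pp(s,['finger_pull']);pp(t,['finger_pull'])
a=s['pixels'][120:384,130:390,::-1]; b=t['pixels'][140:260,260:390,::-1]
cv2.imwrite('pics/c3.png',np.hstack([cv2.resize(a,(400,400)),cv2.resize(b,(400,400),interpolation=cv2.INTER_CUBIC)]))
```

```text
finger_pull []
finger_pull [([0.586, 0.209, 0.16], 0.59)]
```

View pics/c3.png

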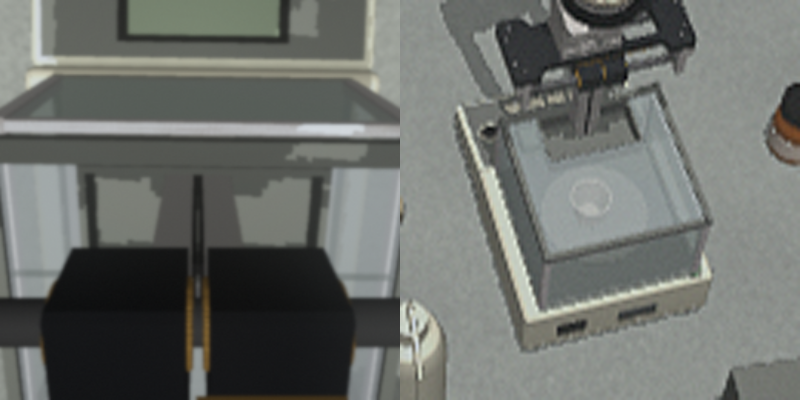

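The glass is nearly shut: its front edge, at y≈135 in the left crop, is just behind the front strip. I push on gently until the stop is felt.

step_arm(series=[[-1,2,0,0,0],[-1,4,0,0,0],[-1,5,0,0,0],[-1,6,0,0,0],[-1,6,0,0,0]])

```text
time: 9.28
tool_pos: [0.5692, 0.2107, 0.1483]
ee_rot: [-3.141, 0.004, -3.037]
wrist_force: [6.4, 0.4, -3.0]
width: 0.0003
```

step_arm(series=[[-1,1,0,0,0],[-1,1,0,0,0]])

```text
time: 9.52
tool_pos: [0.5692, 0.2107, 0.1484]
ee_rot: [-3.142, 0.006, -3.038]
wrist_force: [8.6, -0.1, -5.1]
width: 0.0002
```

step_arm(series=[[-1,1,0,0,0],[-1,1,0,0,0]])

```text
time: 9.78
tool_pos: [0.5692, 0.2107, 0.1484]
ee_rot: [3.141, 0.008, -3.038]
wrist_force: [11.4, 1.7, -5.9]
width: 0.0004
```

The tip has stalled at x=0.5692 while the force rises to 11 N, so it is at the end stop. I back off to mid-cup, lift and check.

step_arm(series=[[-1,-4,0,0,0],[-1,-9,0,0,0],[-1,-14,0,0,0],[-1,-15,0,0,0],[-1,-15,0,-8,0],[-1,-15,0,-20,0],[-1,-15,0,-45,0],[-1,-15,0,-80,0],[-1,-15,0,-120,0],[-1,-15,0,-140,0],[-1,-15,0,-150,0],[-1,-15,0,-150,0],[-1,-15,0,-150,0]])

```text
time: 11.4
tool_pos: [0.5801, 0.2121, 0.2971]
ee_rot: [-3.141, -0.002, -3.037]
wrist_force: [-0.1, -0.3, 0.7]
width: 0.0003
```

Run:
```python
from h import *
o=robot.get_obs(); print(o['tool_pos'],o['ee_rot'],o['time'],o['wrist_force'])
s=snap('wrist','w4.png');t=snap('scene','s4.png')
for x in (s,t): pp(x,['finger_pull','left_eye','right_eye','shield_balance'])
# eye pixel in wrist from prior estimate
f=192/np.tan(np.radians(s['fov_y']/2))
for X in ([.4815,.278,.053],[.4949,.1339,.053]):
    c=s['R']@np.array(X)+s['t'];uv=(s['cx']+f*c[0]/c[2],s['cy']+f*c[1]/c[2]);p=dark(s,*uv,7);print(np.round(uv,1),np.round(p,1),onz(s,*p,.053))
    np.save('pics/ray%d.npy'%(X[1]>.2),np.array(ray(s,*p)))
# two-view triangulation of left eye: wrist w1 pixel (313.8,114.6)
R=np.array([[-1.14232527e-01,9.93454040e-01,-2.69767792e-05],[9.54442729e-01,1.09754338e-01,2.77476236e-01],[2.75662849e-01,3.16710639e-02,-9.60732500e-01]])
s1=dict(s);s1['R']=R;s1['t']=np.array([-0.14641236,-0.61392657,0.32848014])
im=cv2.imread('pics/top0.png')[:,:,::-1]
t0={'pixels':im}; q=dark(t0,171,233,4);print('top0 px',q)
T=cams.snapshot('top');T0=dict(T);print('tri L',tri([ray(s1,313.8,114.6),ray(T0,*q)]),onz(T0,*q,.053))
a=s['pixels'][60:324,120:384,::-1]; b=t['pixels'][140:260,260:380,::-1]
cv2.imwrite('pics/c4.png',np.hstack([cv2.resize(a,(400,400)),cv2.resize(b,(400,400),interpolation=cv2.INTER_CUBIC)]))
```

```text
[0.58011336 0.2120914  0.29713626] [-3.14135996e+00 -2.30255634e-03 -3.03689889e+00] 11.4 [-0.08578566 -0.25918408  0.71650447]
finger_pull [([0.578, 0.214, 0.164], 0.88)]
left_eye [([0.482, 0.276, 0.055], 0.92)]
right_eye [([0.495, 0.134, 0.054], 0.6), ([0.754, 0.007, 0.08], 0.56)]
shield_balance [([0.574, 0.22, 0.0], 0.8)]
finger_pull [([0.581, 0.211, 0.162], 0.97)]
left_eye [([0.481, 0.275, 0.058], 0.86)]
right_eye [([0.496, 0.132, 0.051], 0.95)]
shield_balance [([0.579, 0.214, -0.001], 0.63)]
[316.4  99.2] [316.   99.3] [0.48161138 0.27755047 0.053     ]
[205.8  97.7] [205.7  97.6] [0.49488246 0.13378014 0.053     ]
top0 px (np.float64(170.5177111716621), np.float64(232.67847411444143))
tri L [0.48076074 0.27606513 0.06427375] [0.48216769 0.27780807 0.053     ]
```

View pics/c4.png

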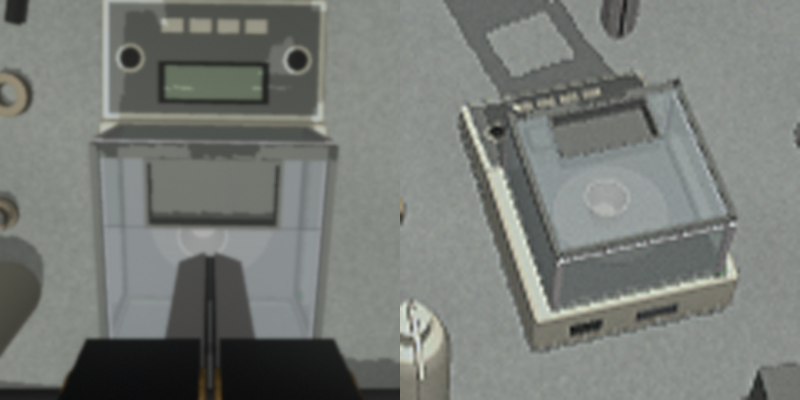

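The top is shut: the pull is at (0.580,0.2125), local x≈5 mm, and the glass edge lies over the front strip in both views. The left eye is at (0.4816,0.2775), at a height of about 0.054. I go above it.

step_arm(series=[[-1,10,8,0,0],[-1,30,25,0,0],[-1,55,46,0,0],[-1,78,65,0,0],[-1,89,74,10,0],[-1,91,75,35,0],[-1,91,75,70,0],[-1,91,75,105,0],[-1,91,75,130,0],[-1,91,75,140,0],[-1,91,75,140,0],[-1,91,75,140,0]])

```text
time: 13.45
tool_pos: [0.4828, 0.2777, 0.1601]
ee_rot: [3.141, 0.003, -3.037]
wrist_force: [0.5, 0.6, -0.6]
width: 0.0007
```

Run:
```python
from h import *
o=robot.get_obs(); print(o['tool_pos'],o['ee_rot'],o['time'],o['wrist_force'])
s=cams.snapshot('wrist');t=cams.snapshot('scene')
for x in (s,t): pp(x,['left_eye','finger_pull'])
a=s['pixels'][100:340,140:380,::-1]; b=t['pixels'][120:220,260:360,::-1]
cv2.imwrite('pics/c5.png',np.hstack([cv2.resize(a,(400,400)),cv2.resize(b,(400,400),interpolation=cv2.INTER_CUBIC)]))
```

```text
[0.48281568 0.27768908 0.16013884] [ 3.14065725e+00  2.62491334e-03 -3.03680881e+00] 13.45 [ 0.46092594  0.5999011  -0.64572268]
left_eye [([0.484, 0.277, 0.053], 0.84)]
finger_pull [([0.575, 0.214, 0.163], 0.76)]
left_eye [([0.481, 0.276, 0.056], 0.9)]
finger_pull [([0.581, 0.209, 0.163], 0.93)]
```

View pics/c5.png

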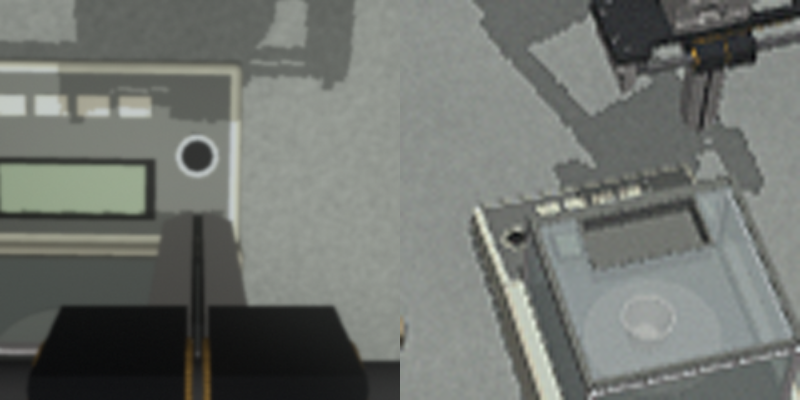

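The finger line (x≈198) is in line with the eye at (197,155). I descend to about 25 mm above it.

step_arm(series=[[-1,1,0,15,0],[-1,1,0,40,0],[-1,1,0,60,0],[-1,1,0,73,0],[-1,1,0,79,0],[-1,1,0,81,0],[-1,1,0,81,0],[-1,1,0,81,0]])

```text
time: 14.75
tool_pos: [0.4817, 0.2774, 0.0783]
ee_rot: [3.141, 0.002, -3.037]
wrist_force: [-0.8, -0.2, 0.5]
width: 0.0006
```

step_arm(series=[[-1,0,0,0,0],[-1,0,0,0,0],[-1,0,0,0,0],[-1,0,0,0,0],[-1,0,0,0,0],[-1,0,0,0,0]])

```text
time: 15.5
tool_pos: [0.4812, 0.2772, 0.0775]
ee_rot: [3.142, 0.0, -3.037]
wrist_force: [-0.4, 0.5, -0.4]
width: 0.0004
```

Run:
```python
from h import *
s=cams.snapshot('wrist');t=cams.snapshot('scene')
for x in (s,t): pp(x,['left_eye'])
a=s['pixels'][100:340,140:380,::-1]; b=t['pixels'][120:220,260:360,::-1]
cv2.imwrite('pics/c6.png',np.hstack([cv2.resize(a,(400,400)),cv2.resize(b,(400,400),interpolation=cv2.INTER_CUBIC)]))
```

```text
left_eye [([0.481, 0.28, 0.052], 0.58)]
left_eye [([0.481, 0.276, 0.056], 0.65)]
```

View pics/c6.png

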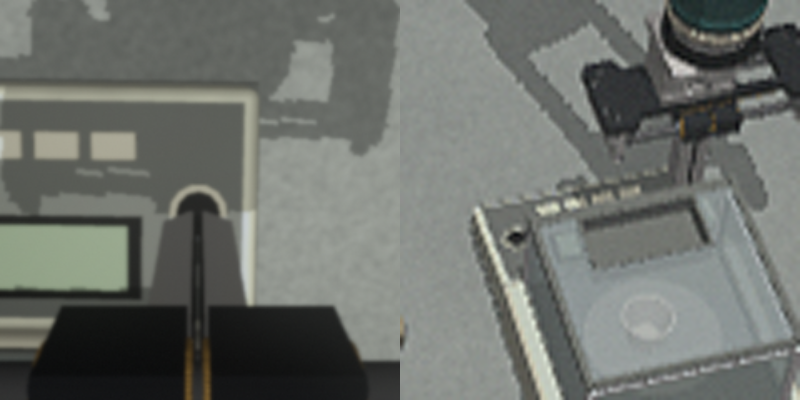

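The fingers are directly over the eye (ring at (198,205)), at a gap of about 24 mm with no contact force. I hold, then retreat straight up.

step_arm(series=[[-1,0,0,0,0],[-1,0,0,0,0],[-1,0,0,0,0],[-1,0,0,0,0],[-1,0,0,0,0],[-1,0,0,0,0],[-1,0,0,0,0],[-1,0,0,0,0],[-1,0,0,0,0],[-1,0,0,0,0],[-1,0,0,0,0],[-1,0,0,0,0],[-1,0,0,0,0],[-1,0,0,0,0],[-1,0,0,0,0],[-1,0,0,0,0],[-1,0,0,0,0],[-1,0,0,0,0]])

```text
time: 17.95
tool_pos: [0.4812, 0.2772, 0.0775]
ee_rot: [3.142, 0.0, -3.037]
wrist_force: [-0.4, 0.3, -0.3]
width: 0.0001
```

step_arm(series=[[-1,0,0,-15,0],[-1,0,0,-50,0],[-1,0,0,-95,0],[-1,0,0,-140,0],[-1,0,0,-185,0],[-1,0,0,-220,0],[-1,0,0,-230,0],[-1,0,0,-230,0],[-1,0,0,-230,0]])

```text
time: 19.08
tool_pos: [0.4806, 0.2769, 0.3054]
ee_rot: [-3.141, -0.004, -3.037]
wrist_force: [-0.6, 0.3, 0.3]
width: 0.0004
```

Run:
```python
from h import *
s=snap('wrist','w7.png');t=cams.snapshot('scene')
for x in (s,t): pp(x,['left_eye','finger_pull'])
a=s['pixels'][60:384,60:384,::-1]; b=t['pixels'][120:250,260:390,::-1]
cv2.imwrite('pics/c7.png',np.hstack([cv2.resize(a,(400,400)),cv2.resize(b,(400,400),interpolation=cv2.INTER_CUBIC)]))
```

```text
left_eye [([0.484, 0.28, 0.053], 0.69)]
finger_pull [([0.576, 0.211, 0.164], 0.94), ([0.497, 0.134, 0.056], 0.46)]
left_eye [([0.479, 0.277, 0.055], 0.86), ([0.53, 0.476, 0.039], 0.5), ([0.499, -0.453, 0.002], 0.49)]
finger_pull [([0.582, 0.212, 0.161], 0.84)]
```

View pics/c7.png

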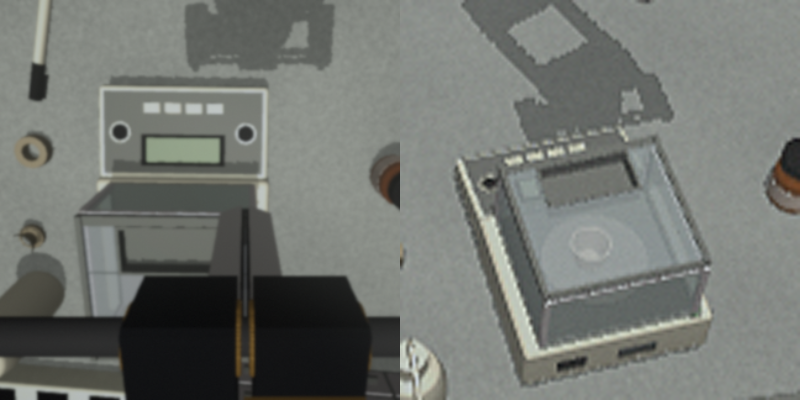

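The top is still shut, the crucible is in place, and the hand is 25 cm above the eye. I hand in.

```bash
python3 -c "
from bench import robot
print(robot.close_job())"
```

```text
the job is handed in; nothing more can be done
None
```

I slid the shield's glass top shut and made the tare gesture over the left-hand eye. The job was handed in at about 19 s of the 51 s allowed. I could not confirm the tare itself: the display is not readable in the pictures.

- **Shutting the top:** I pushed the front wall of the finger pull with two shut fingertips until the top stalled at its stop, at about 11 N. In the views after the push the glass edge lies over the front strip. The pull measures about 5 mm along the balance's x, the given shut position.
- **Taring:** The fingertips held still about 24 mm above the eye for over 3 s without touching the balance. They then went straight up to about 25 cm away.
- **Last checks:** The final pictures show the top still shut and the crucible and nearby objects in place, with wrist force near zero.
- **Disagreement:** One two-view measurement put the eye about 1 cm higher (0.064 m) than the 0.053–0.056 m from the panel geometry and most network readings. I took that measurement as noise and used about 0.0535 m. If it were right, the gap would have been only about 14 mm.

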